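Fit and lock a core plug in an upright film roll

ROBOT

A 6-joint arm with a two-finger parallel gripper is mounted at the origin on the work surface. World frame = base frame: x ahead of the robot, y to its left, z up, the work surface at z = 0. Lengths are in m, angles in rad, forces in N, time in s.
With the tool pointing down it reaches from about 0.325 to 0.875 m from the base axis. Payload 4.4 kg.
Tool frame: the origin (TCP) lies between the finger pads; the fingertips stand 17 mm ahead of it and the grasp point (between the pads) lies 2 mm behind it; z points along the fingers, y is the direction in which the jaws open and shut (so a half turn about z gives the same grasp; the last joint's range is limited). The gripper opens to 85 mm and grips with 20 to 120 N. Pads are 22 mm wide; open, the fingers measure 114 mm over their backs; the gripper's body (76 mm by 85 mm) begins 54 mm behind the grasp point. The pads swing forward as they close: fully open they stand 13 mm farther back than shut.
Start: joints at [-1.349, 0.207, 1.542, -0, 1.393, -0.15], TCP at [0.209, -0.536, 0.248] pointing down, gripper open.
Joint ranges: [-2.73, 2.73], [-0.86, 2.22], [0.23, 2.46], [-1.11, 4.25], [0.08, 2.63], [-2.82, 2.82]. Speed limits (rad/s): [2.79, 2.79, 3.14, 3.14, 3.14, 3.14].

INTERFACE

Orientations are given as a unit quaternion [x, y, z, w].
In Python, from plant import readout, grab_frame, calibration, order gives the robot as it stands.
- The arm moves only by the shell command python3 -m crank 'ROWS' [FORCE]. ROWS is JSON, a list of rows, each a list of 7 numbers: the turn, a rotation vector about the tool's x, y, z in degrees, then the shift along the tool's x, y, z in m, then the gripper's target within -1 to 1 (fully open at 1, half-way at 0, shut at -1). In form: [[rx, ry, rz, dx, dy, dz, claw], ...]. A call has 1 to 8 rows; each row is the pose to reach, as a shift and turn from the pose commanded when the call began, along the tool's axes at that moment; what a row does not reach only later rows make up. A row lasts 1/12 s, in which the tool goes at most 41.7 mm and 7.16 degrees, less where a joint would pass 70% of its speed; a pose out of reach is approached as far as the arm can. A call with a gripper value outside its range is refused whole. The fingers move at their own pace and stop on an object; FORCE is the grip in N (left out, the last holds). Time passes only in rows, so rows that repeat a pose let the fingers close. It gives the time, the measured TCP pose, the force and the opening at its end, in the units of the state.
- readout.get_obs(): the state, without advancing time (a new reading comes with each control period).
- grab_frame(name): name is "side" or "top" or "wrist"; returns the picture (384x512x3 uint8, red, green, blue); there is no depth.
- calibration(name): a dict with "fx", "fy", "cx", "cy" (pixels), "R" (3x3) and "t" (3): a world point X has camera coordinates R X + t. Camera axes: x right, y down, z forward; pixel columns grow to the right and rows downward; lengths in m; the calibration is good to about 2 mm. A picture is of the moment at which its call begins: read the wrist's pose just before it. calibration takes no time and is no camera call; for the wrist camera it gives the pose at the moment of the call.
- order.close_job(): hands the job in, once; it reports no verdict.
The state is a dict: "t": time; "q": joint angles; "qvel": joint speeds; "tau": joint torques, N m; "position": TCP position; "eef_rot": TCP orientation; "contact_force": force on the tool from outside, world axes, zero at the start; "moment": the same for the moment, N m; "grip_width": finger opening in m.
Only numpy, scipy, OpenCV 4.12 (cv2) and the standard library are available. Lean on these libraries where they do the work, as an engineer would, in place of code of your own. Each camera call takes 0.05 s, during which the arm holds its last target.

TASK

Take the dust cap off the upright film roll and stand it, right way up, in a free place on the table. Then set the large eared core plug into the roll's mouth, its two ears fully home in the notches of the core. Last, tighten the plug's castle nut clockwise, letting the first slot that comes along pass the cotter hole and stopping with the next one in line with it, and all the while do not drop the plug or shift or tip over anything else.

Things in the scene. Friction and masses are not known exactly. Their poses are not given: they have to be found in the camera images.
- roll: Upright roll of white film on a cardboard core, fixed to the table. Round steel foot 144 mm across, 12 mm high; film 130 mm across up to 105 mm high; the bare core (92 mm outside, 76 mm bore, open down to the foot) stands out above it to 130 mm. Origin: centre of the foot's underside, z up, x towards a notch. Place and yaw vary.
- roll_mouth (a point): Centre of the core's rim plane, 130 mm above the table; axes as the roll's.
- roll_notch (a point): Middle of the +x notch in the core's rim, at the rim plane, 42 mm from the axis; an equal notch lies opposite (-x). Each goes right through the wall, 15 mm wide at the bore and 14 mm deep.
- plug: The large grey core plug, loose, standing on its small end; 0.45 to 0.75 kg with its nut. Taper 52 mm across at the foot, 73 mm across 55 mm higher, where a flange 92 mm across and 10 mm thick begins; on that a 4 mm washer and the castle nut. Origin: centre of the foot's underside, z up, x towards an ear. Fully home, the flange rests on the rim and the origin is 75 mm above the table.
- plug_seat (a point): Centre of the flange's underside, 55 mm above the plug's foot; axes as the plug's. Coincides with roll_mouth when fully home.
- plug_ear (a point): Outer end of the +x ear, 56 mm from the axis, 54 mm above the foot; an equal ear is opposite (-x). Ears are 10 mm wide, from 12 mm below the flange's underside up to its top, and fit the notches either way round, with a play of about 0.06 rad each way.
- stud_end (a point): End face of the stud, 24 mm across, on the plug's axis 111 mm above the foot. The cotter hole crosses the stud along the plug's x axis (ear to ear) at 100 mm, level with the slots; a white line on the end face shows its direction.
- nut (a joint): Angle of the castle nut on the plug, rad, growing as it is tightened (clockwise from above); range 0 to 2.7. It stays at one height, with a steady friction of 0.12 N m, so the plug may be carried by it. A slot lines up with the hole at each multiple of pi/3. It starts loose at 0.1 to 0.9; the slot at 1.047 passes first, still loose; tight and lined up is 2.094.
- nut_mid (a point): On the nut's axis, 81 mm above the plug's foot, half way up its hexagon. Steel, 46 mm across flats, 53 over corners, from 69 to 93 mm above the foot; then the crown, its outside continuing the flats, to 107 mm, with six slots 9 mm wide, 14 mm deep, one in the middle of each flat. Axes turn with the nut; x is square to a flat.
- cap: Black plastic dust cap, loose, on the roll's mouth at the start (origin then 120 mm above the table): a spigot 66 mm across and 10 mm high that sits in the bore, a disc 82 mm across from 10 to 16 mm, and a round knob 28 mm across from 16 to 50 mm above the spigot's underside, about 0.1 kg. Origin: centre of the spigot's underside, z up. On the table it stands on the spigot, origin at height 0.
- small_plug: Bystander: a smaller grey core plug without ears, 64 mm across its flange, 77 mm high, plain nut; it does not fit this roll. Origin: centre of its foot.
- spray: Bystander: white bottle, 56 mm across, 160 mm high. Origin: centre of its foot.
- cleaner: Bystander: grey bottle, 64 mm across, 190 mm high. Origin: centre of its foot.
- tape: Bystander: roll of white tape lying flat, 84 mm across, 48 mm high. Origin: centre of its underside.
- ink: Bystander: jar, 70 mm across, 100 mm high. Origin: centre of its foot.
- tube: Bystander: cardboard tube standing upright, 76 mm across, 200 mm high. Origin: centre of its foot.
- squeegee: Bystander: flat squeegee, 62 x 100 mm, 12 mm high. Origin: centre of its underside.

How it is judged:
By the outcome, as a careful person would: the job done as asked, in the order asked, and still so for the second after the job is handed in, with the robot touching nothing.
It also fails if it takes over 67 s, if anything falls off the work surface, if the arm or the gripper's body presses on something with over 40 N, if the wrist force passes 120 N, or if a joint passes its speed limit or range.

## Working session

There is one attempt and no reset: what is moved stays moved. The work goes in short steps, Python scripts to look and compute and a shell command to move; the robot and the scene stay as the last step left them, time stands still between calls to the robot, and variables do not carry over. Pictures are saved under pics/ and viewed, and the job is handed in when it is done.

```bash
ls; mkdir -p pics
cat > h.py <<'E'
import numpy as np, cv2
from plant import readout, grab_frame, calibration, order
def snap(name,fn):
    c=calibration(name); im=grab_frame(name); cv2.imwrite('pics/'+fn,im[:,:,::-1]); return c,im
def ray(c,u,v):
    R=np.array(c['R']);t=np.array(c['t']);d=R.T@np.array([(u-c['cx'])/c['fx'],(v-c['cy'])/c['fy'],1.]);return -R.T@t,d
def onz(c,u,v,z):
    o,d=ray(c,u,v);return o+d*(z-o[2])/d[2]
def proj(c,X):
    p=np.array(c['R'])@np.array(X)+np.array(c['t']);return np.array([c['fx']*p[0]/p[2]+c['cx'],c['fy']*p[1]/p[2]+c['cy']])
E
python3 - <<'E'
from h import *
print(readout.get_obs())
for n in('top','side','wrist'):
    c,im=snap(n,n+'0.png');R=np.array(c['R']);print(n,c['fx'],-R.T@np.array(c['t']),R.round(3).tolist())
E
```

```text
pics
{'t': 0.0, 'q': array([-1.34847139e+00,  2.07465854e-01,  1.54293647e+00,  9.63806576e-06,
        1.39348131e+00, -1.50498960e-01]), 'qvel': array([ 0.00045702,  0.00054679,  0.00073406,  0.00141757,  0.00016446,
       -0.00047297]), 'tau': array([-1.10249464e-03, -3.83032715e+01, -2.91600055e+01, -4.63794877e-04,
        1.04720460e-02,  1.77045757e-05]), 'position': array([ 0.20927758, -0.53480725,  0.24710796]), 'eef_rot': array([ 9.82675062e-01,  1.85333240e-01, -3.63896705e-05, -1.14492127e-03]), 'contact_force': array([-0.03269354, -0.47880965, -0.23068779]), 'moment': array([-0.03482685, -0.04884909,  0.00692039]), 'grip_width': 0.08530552474998947}
top 474.6289942847305 [ 0.36744158 -0.05196854  1.20320815] [[0.033, -0.999, -0.005], [-0.977, -0.031, -0.212], [0.212, 0.011, -0.977]]
side 353.504750151139 [ 0.42792312 -0.61012256  0.64792281] [[0.962, -0.272, 0.001], [-0.182, -0.649, -0.739], [0.201, 0.711, -0.674]]
wrist 287.17830848295574 [ 0.28499251 -0.50524958  0.37273632] [[0.364, -0.931, -0.003], [-0.885, -0.347, 0.311], [-0.291, -0.111, -0.95]]
```

View pics/top0.png

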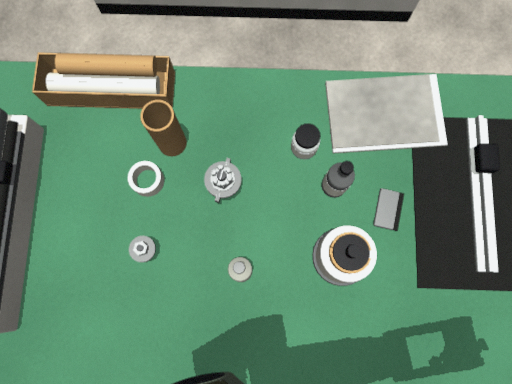

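View pics/side0.png

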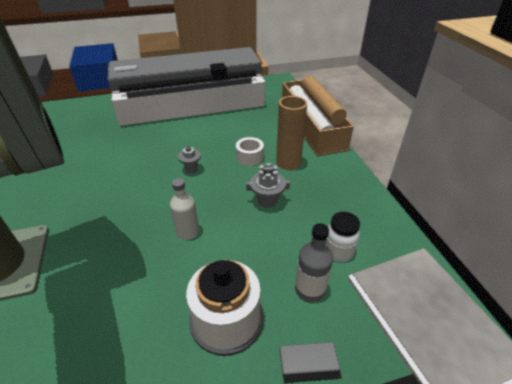

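View pics/wrist0.png

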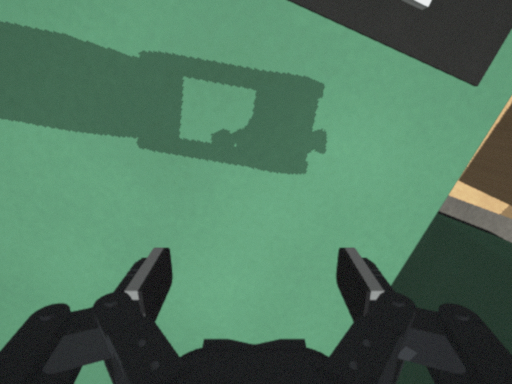

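The top view shows the roll with its cap at about (350,253), the plug at (222,180) with ears near (227,163) and (217,199), and the small plug at (142,249). The cleaner stands at (338,180), close to the roll. Next I'll measure these.

Run:
```python
from h import *
c=calibration('top'); im=cv2.imread('pics/top0.png'); s=calibration('side'); ims=cv2.imread('pics/side0.png')
a=cv2.resize(im[140:220,180:265],None,fx=7,fy=7,interpolation=cv2.INTER_CUBIC)
b=cv2.resize(im[215:295,305:390],None,fx=7,fy=7,interpolation=cv2.INTER_CUBIC)
cv2.imwrite('pics/zt.png',cv2.resize(np.hstack([a,b]),(800,376)))
a=cv2.resize(ims[155:215,235:300],None,fx=6,fy=6,interpolation=cv2.INTER_CUBIC)
b=cv2.resize(ims[250:350,180:270],None,fx=4,fy=4,interpolation=cv2.INTER_CUBIC)
cv2.imwrite('pics/zs.png',np.hstack([cv2.resize(a,(390,360)),cv2.resize(b,(360,360))]))
# orange core rim mask
hsv=cv2.cvtColor(im,cv2.COLOR_BGR2HSV)
m=((hsv[...,0]<22)&(hsv[...,1]>90)&(hsv[...,2]>80)).astype(np.uint8); m[:215]=0;m[295:]=0;m[:,:305]=0;m[:,390:]=0
k=np.argwhere(m); (x,y),r=cv2.minEnclosingCircle(k[:,::-1].astype(np.float32)); print('rim',x,y,r,onz(c,x,y,.130), onz(c,x+r,y,.13)-onz(c,x,y,.13))
for n,u,v,z in [('knob',352,251,.17),('plug',222,178,.105),('small',142,248,.07),('spray',240,267,.16),('cleaner',346,167,.19),('ink',307,132,.1),('tape',145,178,.048),('tube',159,116,.2),('sq',389,210,.012)]: print(n,onz(c,u,v,z).round(3))
```

```text
rim 349.5154724121094 252.8865966796875 20.71763801574707 [ 0.46433856 -0.26046013  0.13      ] [ 0.00149781 -0.04649647  0.        ]
knob [ 0.465 -0.258  0.17 ]
plug [0.635 0.036 0.105]
small [0.465 0.222 0.07 ]
spray [ 0.423 -0.017  0.16 ]
cleaner [ 0.647 -0.243  0.19 ]
ink [ 0.758 -0.166  0.1  ]
tape [0.642 0.234 0.048]
tube [0.75  0.176 0.2  ]
sq [ 0.587 -0.385  0.012]
```

View pics/zt.png

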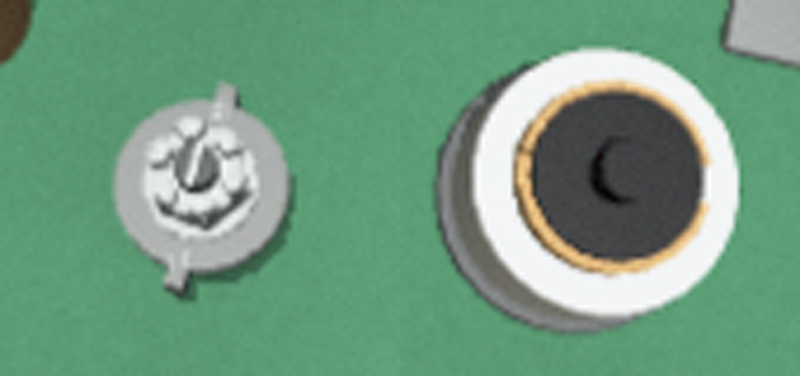

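View pics/zs.png

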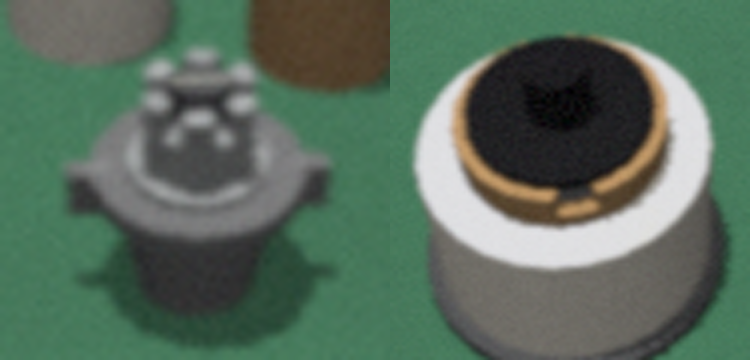

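```bash
cat >> h.py <<'E'
from scipy.spatial.transform import Rotation as Ro
def st(p=True):
    o=readout.get_obs();R=Ro.from_quat(o['eef_rot']).as_matrix();yaw=np.degrees(np.arctan2(R[1,0],R[0,0]))
    if p: print('t%.2f'%o['t'],'pos',o['position'].round(4),'yaw %.2f'%yaw,'tilt',R[:,2].round(3),'F',o['contact_force'].round(1),'M',o['moment'].round(2),'w %.4f'%o['grip_width'],'q',o['q'].round(2))
    return o,R,yaw
def go(x,y,z,yaw=None):
    "shift in tool axes and turn for target, tool pointing down"
    o,R,yw=st(); d=R.T@(np.array([x,y,z])-o['position'])
    yaw=yw if yaw is None else yaw
    T=Ro.from_euler('z',yaw,degrees=True).as_matrix()@np.diag([1,-1,-1.])
    rv=np.degrees(Ro.from_matrix(R.T@T).as_rotvec()); print('turn',rv.round(2),'shift',d.round(4)); return d,rv
E
python3 -c "
from h import *
go(.464,-.26,.25)"
python3 -m crank '[[0,0,0,0.17,-0.08,0,1],[0,0,0,0.338,-0.163,0,1],[0,0,0,0.338,-0.163,0,1],[0,0,0,0.338,-0.163,0,1],[0,0,0,0.338,-0.163,0,1],[0,0,0,0.338,-0.163,0,1],[0,0,0,0.338,-0.163,0,1],[0,0,0,0.338,-0.163,0,1]]'
```

```text
t0.15 pos [ 0.2093 -0.5349  0.2474] yaw 21.36 tilt [-0.     0.002 -1.   ] F [ 0.1 -0.2 -0.4] M [ 0.   -0.    0.02] w 0.0852 q [-1.35  0.21  1.54 -0.    1.39 -0.15]
turn [-0.11 -0.02  0.  ] shift [ 0.3374 -0.1633 -0.0022]
t: 0.82
position: [0.4372, -0.2895, 0.2481]
eef_rot: [0.983, 0.185, -0.0, -0.0]
contact_force: [-0.4, -0.3, -0.5]
grip_width: 0.0852
```

```bash
python3 -m crank '[[0,0,0,0.035,-0.018,0,1],[0,0,0,0.035,-0.018,0,1],[0,0,0,0.035,-0.018,0,1],[0,0,0,0.035,-0.018,0,1]]'
python3 - <<'E'
from h import *
go(.464,-.26,.25)
c,im=snap('wrist','w1.png'); import json
np.save('w1c.npy',c,allow_pickle=True)
E
```

```text
t: 1.15
position: [0.4621, -0.2618, 0.2479]
eef_rot: [0.983, 0.186, -0.001, -0.0]
contact_force: [-0.4, -0.8, 0.7]
grip_width: 0.0855
t1.15 pos [ 0.4621 -0.2618  0.2479] yaw 21.41 tilt [-0.001 -0.    -1.   ] F [-0.4 -0.8  0.7] M [0.01 0.   0.  ] w 0.0855 q [-0.68  0.11  1.65 -0.    1.38  0.52]
turn [-0.02  0.06 -0.  ] shift [ 0.0024 -0.001  -0.0021]
```

View pics/w1.png

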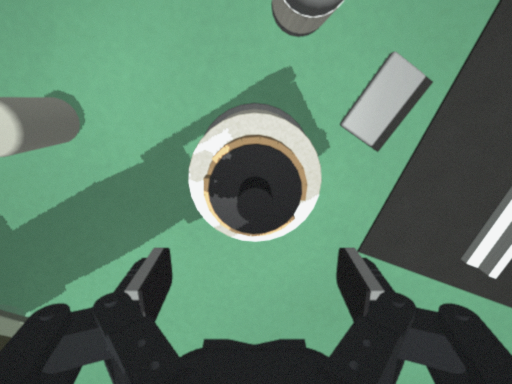

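The wrist view has the capped roll centred at about (256,187). There is a bright patch on the rim near (222,152), possibly a notch. I'll fit the rim and cap and zoom in.

Run:
```python
from h import *
c=np.load('w1c.npy',allow_pickle=True).item()
im=cv2.imread('pics/w1.png');hsv=cv2.cvtColor(im,cv2.COLOR_BGR2HSV)
m=((hsv[...,0]<24)&(hsv[...,1]>70)&(hsv[...,2]>60)).astype(np.uint8);m[:,:180]=0;m[:,330:]=0;m[:110]=0;m[250:]=0
k=np.argwhere(m)[:,::-1].astype(np.float32);hull=cv2.convexHull(k);e=cv2.fitEllipse(hull);print(e,onz(c,*e[0],.13))
# black cap disc
b=((hsv[...,2]<70)).astype(np.uint8);b[:,:190]=0;b[:,320:]=0;b[:110]=0;b[245:]=0
n,l,s,ce=cv2.connectedComponentsWithStats(b);i=1+np.argmax(s[1:,4]);e=cv2.fitEllipse(cv2.convexHull(np.argwhere(l==i)[:,::-1].astype(np.float32)));print(e,onz(c,*e[0],.136))
cv2.imwrite('pics/w1z.png',cv2.resize(im[95:250,180:330],None,fx=3.8,fy=3.8,interpolation=cv2.INTER_CUBIC))
```

```text
((254.5231475830078, 185.33750915527344), (99.8699951171875, 102.47038269042969), 88.90167236328125) [ 0.47011771 -0.25876717  0.13      ]
((254.7699432373047, 188.4224395751953), (88.48757934570312, 91.5067138671875), 95.31739044189453) [ 0.46927231 -0.25931997  0.136     ]
```

View pics/w1z.png

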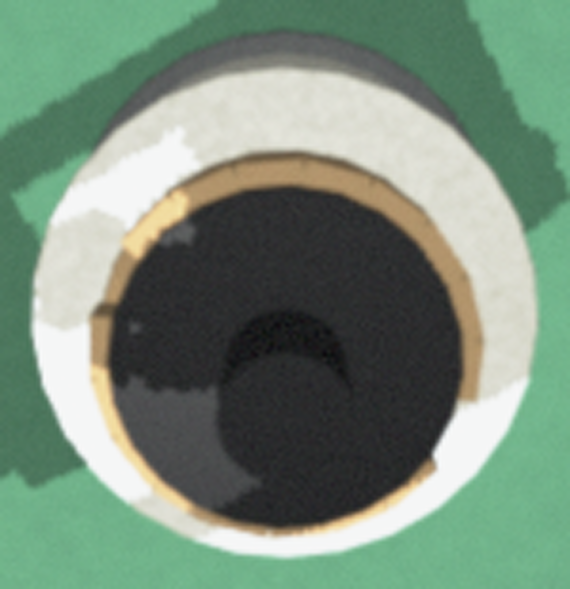

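```bash
python3 -m crank '[[0,0,0,0.005,0,0.04,1],[0,0,0,0.005,0,0.075,1],[0,0,0,0.005,0,0.089,1],[0,0,0,0.005,0,0.089,1],[0,0,0,0.005,0,0.089,1],[0,0,0,0.005,0,0.089,-1],[0,0,0,0.005,0,0.089,-1],[0,0,0,0.005,0,0.089,-1]]' 30
python3 -m crank '[[0,0,0,0,0,0,-1],[0,0,0,0,0,0,-1],[0,0,0,0,0,0,-1],[0,0,0,0,0,0,-1]]' 30
python3 -c "
from h import *
st()"
```

```text
t: 1.87
position: [0.468, -0.2613, 0.1614]
eef_rot: [0.983, 0.185, 0.001, 0.002]
contact_force: [0.0, -0.7, -0.4]
grip_width: 0.0517
t: 2.2
position: [0.4676, -0.2604, 0.1605]
eef_rot: [0.983, 0.185, 0.001, 0.001]
contact_force: [-1.3, 0.8, 5.8]
grip_width: 0.0271
t2.20 pos [ 0.4676 -0.2604  0.1605] yaw 21.37 tilt [ 0.001 -0.001 -1.   ] F [-1.3  0.8  5.8] M [0.07 0.15 0.01] w 0.0271 q [-0.67  0.21  1.73 -0.    1.2   0.53]
```

```bash
python3 -m crank '[[0,0,0,0,0,-0.02,-1],[0,0,0,0,0,-0.05,-1],[0,0,0,0,0,-0.08,-1],[0,0,0,0.03,-0.025,-0.08,-1],[0,0,0,0.06,-0.05,-0.08,-1],[0,0,0,0.09,-0.075,-0.08,-1],[0,0,0,0.128,-0.101,-0.08,-1],[0,0,0,0.128,-0.101,-0.08,-1]]'
python3 -m crank '[[0,0,0,0,0,0.03,-1],[0,0,0,0,0,0.07,-1],[0,0,0,0,0,0.11,-1],[0,0,0,0,0,0.15,-1],[0,0,0,0,0,0.18,-1],[0,0,0,0,0,0.18,-1],[0,0,0,0,0,0.18,-1]]'
python3 - <<'E'
from h import *
st(); snap('side','s1.png');
E
```

```text
t: 2.87
position: [0.5517, -0.1135, 0.2388]
eef_rot: [0.982, 0.188, 0.001, -0.002]
contact_force: [-0.7, -0.0, -1.3]
grip_width: 0.0271
t: 3.45
position: [0.5472, -0.1186, 0.057]
eef_rot: [0.983, 0.185, -0.003, -0.002]
contact_force: [0.2, -0.9, -0.7]
grip_width: 0.0272
t3.45 pos [ 0.5472 -0.1186  0.057 ] yaw 21.36 tilt [-0.006  0.002 -1.   ] F [ 0.2 -0.9 -0.7] M [ 0.04 -0.06  0.02] w 0.0272 q [-0.37  0.41  1.72 -0.    1.02  0.83]
```

View pics/s1.png

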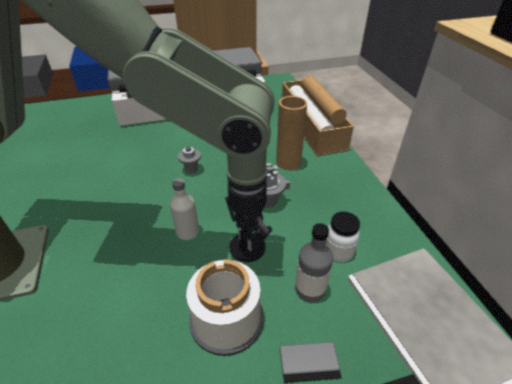

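The cap hangs at (247,248), about 16 mm above a clear patch of table. I'll lower it until it touches and let go.

```bash
python3 -m crank '[[0,0,0,0,0,0.006,-1],[0,0,0,0,0,0.011,-1],[0,0,0,0,0,0.014,-1],[0,0,0,0,0,0.015,-1],[0,0,0,0,0,0.015,-1]]'
python3 -c "
from h import *
st()"
```

```text
t: 3.92
position: [0.5496, -0.1194, 0.0447]
eef_rot: [0.983, 0.185, 0.0, 0.0]
contact_force: [-0.3, 0.3, -0.9]
grip_width: 0.027
t3.92 pos [ 0.5496 -0.1194  0.0447] yaw 21.36 tilt [ 0.001 -0.    -1.   ] F [-0.3  0.3 -0.9] M [ 0.   -0.04 -0.03] w 0.0270 q [-0.37  0.43  1.72  0.    0.99  0.83]
```

```bash
python3 -m crank '[[0,0,0,0,0,0.002,-1],[0,0,0,0,0,0.004,-1],[0,0,0,0,0,0.004,-1]]'
python3 -c "
from h import *
st()"
```

```text
t: 4.17
position: [0.5499, -0.1195, 0.0406]
eef_rot: [0.983, 0.185, 0.0, 0.0]
contact_force: [0.6, -0.2, 1.1]
grip_width: 0.0272
t4.17 pos [ 0.5499 -0.1195  0.0406] yaw 21.36 tilt [ 0.001 -0.    -1.   ] F [ 0.6 -0.2  1.1] M [-0.05 -0.07  0.03] w 0.0272 q [-0.37  0.44  1.72  0.    0.98  0.83]
```

```bash
python3 -m crank '[[0,0,0,0,0,0.001,-0.2],[0,0,0,0,0,0.001,0.5],[0,0,0,0,0,0.001,1],[0,0,0,0,0,0.001,1],[0,0,0,0,0,-0.03,1],[0,0,0,0,0,-0.07,1],[0,0,0,0,0,-0.11,1],[0,0,0,0,0,-0.15,1]]'
python3 -m crank '[[0,0,0,0,0,-0.04,1],[0,0,0,-0.04,0.03,-0.08,1],[0,0,0,-0.08,0.06,-0.08,1],[0,0,0,-0.12,0.1,-0.08,1],[0,0,0,-0.128,0.1,-0.08,1],[0,0,0,-0.128,0.1,-0.08,1],[0,0,0,-0.128,0.1,-0.08,1]]'
python3 - <<'E'
from h import *
st(); c,im=snap('wrist','w2.png');np.save('w2c.npy',c,allow_pickle=True)
st()
E
```

```text
t: 4.83
position: [0.5489, -0.1191, 0.1915]
eef_rot: [0.983, 0.185, -0.001, -0.0]
contact_force: [1.3, -0.2, -0.3]
grip_width: 0.0856
t: 5.42
position: [0.4654, -0.2613, 0.2706]
eef_rot: [0.983, 0.183, 0.0, 0.0]
contact_force: [0.2, 0.7, 0.7]
grip_width: 0.0854
t5.42 pos [ 0.4654 -0.2613  0.2706] yaw 21.08 tilt [ 0.    -0.001 -1.   ] F [0.2 0.7 0.7] M [-0.   -0.03  0.02] w 0.0854 q [-0.67  0.1   1.62 -0.    1.42  0.53]
t5.47 pos [ 0.4662 -0.2597  0.2703] yaw 21.20 tilt [ 0.     0.001 -1.   ] F [ 0.8  0.5 -0.3] M [-0.02  0.01 -0.02] w 0.0854 q [-0.67  0.1   1.62  0.    1.42  0.53]
```

View pics/w2.png

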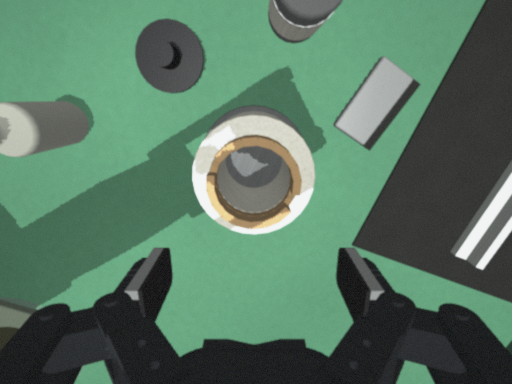

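The cap stands upright at (170,55) in the wrist view. The open core is at (254,182), with notches near (212,178) and (291,208). The arm was still settling, so I'll retake this and zoom.

Run:
```python
from h import *
st(); c,im=snap('wrist','w3.png');np.save('w3c.npy',c,allow_pickle=True)
im=im[:,:,::-1];ct,it=snap('top','t3.png')
a=cv2.resize(im[125:235,195:315],(600,550),interpolation=cv2.INTER_CUBIC)
cv2.imwrite('pics/w3z.png',a)
```

```text
t5.47 pos [ 0.4662 -0.2597  0.2703] yaw 21.20 tilt [ 0.     0.001 -1.   ] F [ 0.8  0.5 -0.3] M [-0.02  0.01 -0.02] w 0.0854 q [-0.67  0.1   1.62  0.    1.42  0.53]
```

View pics/w3z.png

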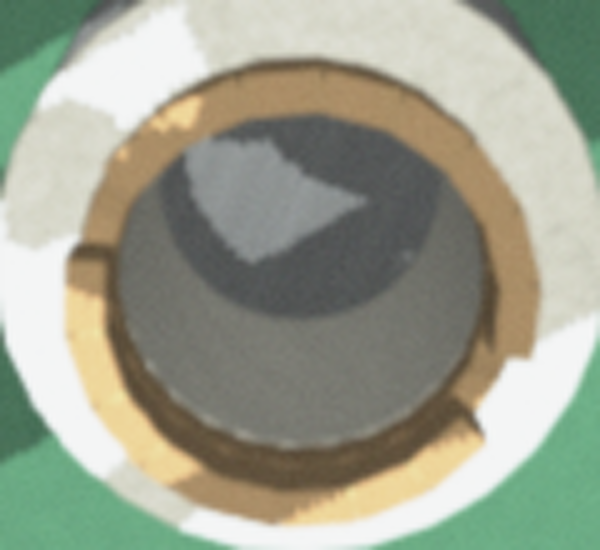

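View pics/t3.png

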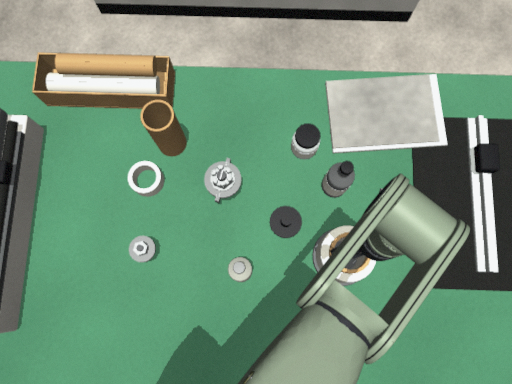

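Run:
```python
from h import *
c=np.load('w3c.npy',allow_pickle=True).item()
P=lambda x,y:onz(c,195+x/5,125+y/5,.13)
im=cv2.imread('pics/w3.png');hsv=cv2.cvtColor(im,cv2.COLOR_BGR2HSV)
m=((hsv[...,0]<24)&(hsv[...,1]>75)&(hsv[...,2]>60)).astype(np.uint8);m[:,:195]=0;m[:,315:]=0;m[:125]=0;m[235:]=0
n,l,s,ce=cv2.connectedComponentsWithStats(m);i=1+np.argmax(s[1:,4]);k=np.argwhere(l==i)[:,::-1].astype(np.float32)
e=cv2.fitEllipse(cv2.convexHull(k));C=onz(c,*e[0],.13);print(e,C)
W=np.array([onz(c,*p,.13)[:2] for p in cv2.convexHull(k)[:,0]]);A=np.c_[2*W,np.ones(len(W))];s=np.linalg.lstsq(A,(W**2).sum(1),rcond=None)[0];print('circle',s[:2],np.sqrt(s[2]+s[0]**2+s[1]**2))
C=np.r_[s[:2],.13]
for p in [(535,355),(483,437),(455,400),(490,345),(75,246),(112,250),(121,150)]:
    d=P(*p)-C;print(p,np.hypot(*d[:2]).round(4),np.degrees(np.arctan2(d[1],d[0])).round(1))
# top image, initial
ct=calibration('top');
im=cv2.imread('pics/top0.png');hsv=cv2.cvtColor(im,cv2.COLOR_BGR2HSV)
m=((hsv[...,0]<22)&(hsv[...,1]>90)&(hsv[...,2]>80)).astype(np.uint8); m[:215]=0;m[295:]=0;m[:,:305]=0;m[:,390:]=0
W=np.array([onz(ct,*p,.13)[:2] for p in cv2.convexHull(np.argwhere(m)[:,::-1].astype(np.float32))[:,0]]);A=np.c_[2*W,np.ones(len(W))];s=np.linalg.lstsq(A,(W**2).sum(1),rcond=None)[0];print('top circle',s[:2],np.sqrt(s[2]+s[0]**2+s[1]**2))
C=s[:2]
for u,v in [(708,163),(705,203)]:
    d=onz(ct,305+(u-400)/4.706,215+v/4.706,.13)[:2]-C;print(np.hypot(*d),np.degrees(np.arctan2(d[1],d[0])))
```

```text
((254.78048706054688, 183.37440490722656), (91.52855682373047, 93.57725524902344), 77.7100601196289) [ 0.47010602 -0.2585758   0.13      ]
circle [ 0.46779113 -0.25936084] 0.04562158231408158
(535, 355) 0.0474 -81.5
(483, 437) 0.046 -105.7
(455, 400) 0.0367 -101.4
(490, 345) 0.0383 -81.4
(75, 246) 0.0441 96.0
(112, 250) 0.0372 94.4
(121, 150) 0.0447 69.0
top circle [ 0.46552393 -0.2605692 ] 0.04558346735628149
0.04762668568400767 -80.79947187432855
0.04663834669171112 -104.20519106459884
```

```bash
python3 -m crank '[[0,0,7,0,0,0.02,1],[0,0,14,0,0,0.04,1],[0,0,20,0,0,0.05,1],[0,0,25,0,0,0.05,1],[0,0,25,0,0,0.05,1],[0,0,25,0,0,0.05,1],[0,0,25,0,0,0.05,1]]'
python3 - <<'E'
from h import *
st(); c,im=snap('wrist','w4.png');np.save('w4c.npy',c,allow_pickle=True);st()
im=im[:,:,::-1]
a=cv2.resize(im[95:255,170:350],(720,640),interpolation=cv2.INTER_CUBIC)
cv2.imwrite('pics/w4z.png',a[:600])
E
```

```text
t: 6.15
position: [0.4675, -0.2583, 0.2207]
eef_rot: [1.0, -0.03, 0.0, 0.0]
contact_force: [-1.1, 0.2, 1.1]
grip_width: 0.0856
t6.15 pos [ 0.4675 -0.2583  0.2207] yaw -3.43 tilt [ 0.001 -0.    -1.   ] F [-1.1  0.2  1.1] M [ 0.03  0.04 -0.01] w 0.0856 q [-0.67  0.14  1.67  0.    1.32  0.96]
t6.20 pos [ 0.4674 -0.2586  0.2208] yaw -3.48 tilt [ 0.001 -0.001 -1.   ] F [-0.3 -0.4 -0.5] M [-0.01 -0.06  0.05] w 0.0856 q [-0.67  0.14  1.67  0.    1.32  0.96]
```

View pics/w4z.png

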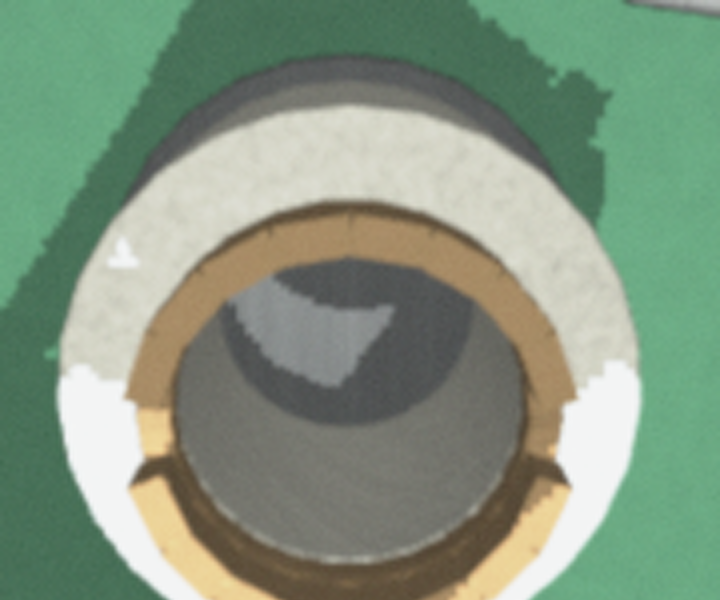

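Both notches are now clear, with outer corners in the zoom at (124,400), (130,487), (577,400) and (570,487).

Run:
```python
from h import *
c=np.load('w4c.npy',allow_pickle=True).item()
P=lambda x,y:onz(c,170+x/4,95+y/4,.13)
q=[P(124,400),P(130,487),P(577,400),P(570,487)]
L=(q[0]+q[1])/2;R=(q[2]+q[3])/2
print([x.round(4) for x in q],'mid',(L+R)/2,'dist',np.hypot(*(L-R)[:2]),'yaw',np.degrees(np.arctan2(*(R-L)[1::-1])))
print('upper',np.degrees(np.arctan2(*(q[2]-q[0])[1::-1])),np.degrees(np.arctan2(*(q[3]-q[1])[1::-1])))
im=cv2.imread('pics/w4.png');hsv=cv2.cvtColor(im,cv2.COLOR_BGR2HSV)
m=((hsv[...,0]<24)&(hsv[...,1]>75)&(hsv[...,2]>60)).astype(np.uint8);m[:,:195]=0;m[:,325:]=0;m[:125]=0;m[255:]=0
n,l,s,ce=cv2.connectedComponentsWithStats(m);i=1+np.argmax(s[1:,4]);k=np.argwhere(l==i)[:,::-1].astype(np.float32)
W=np.array([onz(c,*p,.13)[:2] for p in cv2.convexHull(k)[:,0]]);A=np.c_[2*W,np.ones(len(W))];s=np.linalg.lstsq(A,(W**2).sum(1),rcond=None)[0];print('circle',s[:2],np.sqrt(s[2]+s[0]**2+s[1]**2))
```

```text
[array([ 0.4787, -0.2161,  0.13  ]), array([ 0.46  , -0.2151,  0.13  ]), array([ 0.4733, -0.3058,  0.13  ]), array([ 0.4546, -0.3045,  0.13  ])] mid [ 0.46665363 -0.26036882  0.13      ] dist 0.0897577839534634 yaw -93.4383086358972
upper -93.43971957171458 -93.4368921030434
circle [ 0.46802988 -0.26008654] 0.04588313311498588
```

```bash
python3 -m crank '[[0,0,-7,0.005,0,-0.03,1],[0,0,-14,0.02,-0.03,-0.04,1],[0,0,-21,0.035,-0.065,-0.04,1],[0,0,-28,0.05,-0.1,-0.04,1],[0,0,-35,0.07,-0.14,-0.04,1],[0,0,-42,0.09,-0.18,-0.04,1],[0,0,-49,0.11,-0.22,-0.04,1],[0,0,-56,0.13,-0.26,-0.04,1]]'
python3 -c "
from h import *
go(.635,.036,.26,100)"
```

```text
t: 6.87
position: [0.6078, -0.0163, 0.2612]
eef_rot: [0.896, 0.445, 0.001, 0.0]
contact_force: [1.3, -0.7, 0.8]
grip_width: 0.0854
t6.87 pos [ 0.6078 -0.0163  0.2612] yaw 52.79 tilt [ 0.002 -0.    -1.   ] F [ 1.3 -0.7  0.8] M [-0.12  0.02 -0.01] w 0.0854 q [-0.17  0.27  1.44 -0.    1.43  0.48]
turn [ 1.000e-01 -1.000e-02 -4.721e+01] shift [ 0.0581 -0.01    0.0012]
```

```bash
python3 -m crank '[[0,0,-7,0.02,-0.01,0,1],[0,0,-14,0.04,-0.01,0,1],[0,0,-21,0.05,-0.01,0,1],[0,0,-28,0.055,-0.01,0,1],[0,0,-35,0.055,-0.01,0,1],[0,0,-41,0.055,-0.01,0,1],[0,0,-47,0.055,-0.01,0,1],[0,0,-47,0.055,-0.01,0,1]]'
python3 -m crank '[[0,0,0,0,0,0,1],[0,0,0,0,0,0,1]]'
python3 - <<'E'
from h import *
st(); c,im=snap('wrist','w5.png');np.save('w5c.npy',c,allow_pickle=True);st()
E
```

```text
t: 7.53
position: [0.6327, 0.0316, 0.2608]
eef_rot: [0.646, 0.763, 0.0, 0.0]
contact_force: [-0.3, -0.2, -0.5]
grip_width: 0.0851
t: 7.7
position: [0.6326, 0.0313, 0.2606]
eef_rot: [0.648, 0.762, 0.0, 0.0]
contact_force: [0.4, -0.2, -0.2]
grip_width: 0.0855
t7.70 pos [0.6326 0.0313 0.2606] yaw 99.26 tilt [ 0.001  0.    -1.   ] F [ 0.4 -0.2 -0.2] M [ 0.   -0.02  0.05] w 0.0855 q [-0.09  0.32  1.37  0.    1.45 -0.25]
t7.75 pos [0.6325 0.0313 0.2605] yaw 99.28 tilt [ 0. -0. -1.] F [0.5 0.  0.3] M [-0.01 -0.    0.01] w 0.0853 q [-0.09  0.32  1.37  0.    1.45 -0.25]
```

View pics/w5.png

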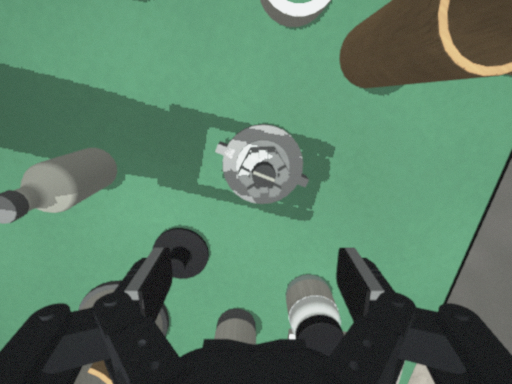

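The plug is at (262,163), with ears near (222,149) and (304,181). I'll go lower for a sharper look.

```bash
python3 -m crank '[[0,0,0,0,0,0.04,1],[0,0,0,0,0,0.07,1],[0,0,0,0,0,0.08,1],[0,0,0,0,0,0.08,1],[0,0,0,0,0,0.08,1]]'
python3 - <<'E'
from h import *
st(); c,im=snap('wrist','w6.png');np.save('w6c.npy',c,allow_pickle=True)
im=im[:,:,::-1]
cv2.imwrite('pics/w6z.png',cv2.resize(im[85:235,185:345],(640,600),interpolation=cv2.INTER_CUBIC))
E
```

```text
t: 8.17
position: [0.6325, 0.0312, 0.1805]
eef_rot: [0.647, 0.762, -0.0, -0.0]
contact_force: [-0.5, 0.8, 0.9]
grip_width: 0.0853
t8.17 pos [0.6325 0.0312 0.1805] yaw 99.33 tilt [-0.  0. -1.] F [-0.5  0.8  0.9] M [-0.02  0.03 -0.01] w 0.0853 q [-0.09  0.39  1.46  0.    1.3  -0.25]
```

View pics/w6z.png

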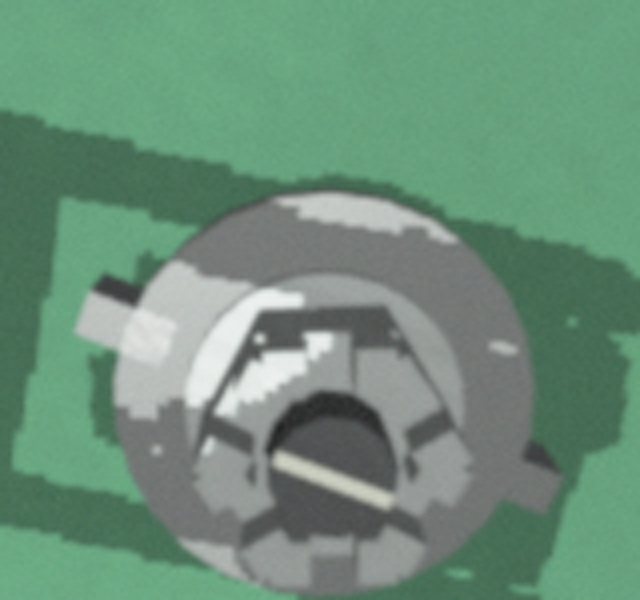

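Run:
```python
from h import *
c=np.load('w6c.npy',allow_pickle=True).item()
P=lambda x,y,z:onz(c,185+x/4,85+y/4,z)
def an(a,b,z):
    A,B=P(*a,z),P(*b,z);d=B-A;print('mid',((A+B)/2).round(4),'len',np.hypot(*d[:2]).round(4),'ang',np.degrees(np.arctan2(d[1],d[0])).round(2))
print('line');an((272,457),(394,503),.111)
print('ears');an((86,310),(554,494),.065);an((95,289),(563,474),.065);an((77,331),(545,513),.065)
print('flange');an((113,394),(533,394),.065);an((323,190),(323,597),.065)
print('stud end?');
print('hex base edge');an((257,312),(386,307),.069)
print('slots L-R');an((230,432),(433,430),.107);an((262,528),(350,350),.107);
print('slots BL-BR chord');an((262,528),(405,525),.100)
im=cv2.imread('pics/w6.png')
cv2.imwrite('pics/w6zz.png',cv2.resize(im[155:235,228:308],(600,600),interpolation=cv2.INTER_CUBIC))
```

```text
line
mid [0.6428 0.0406 0.111 ] len 0.0239 ang -12.48
ears
mid [0.6433 0.0411 0.065 ] len 0.1113 ang -12.9
mid [0.6445 0.046  0.065 ] len 0.1107 ang -12.87
mid [0.6422 0.0363 0.065 ] len 0.1117 ang -12.81
flange
mid [0.6423 0.0434 0.065 ] len 0.0917 ang 9.31
mid [0.6427 0.0408 0.065 ] len 0.0928 ang -79.95
stud end?
hex base edge
mid [0.6384 0.0626 0.069 ] len 0.0271 ang 11.57
slots L-R
mid [0.6412 0.0485 0.107 ] len 0.037 ang 9.9
mid [0.6368 0.0458 0.107 ] len 0.0378 ang 74.58
slots BL-BR chord
mid [0.6458 0.0272 0.1   ] len 0.0277 ang 10.61
```

View pics/w6zz.png

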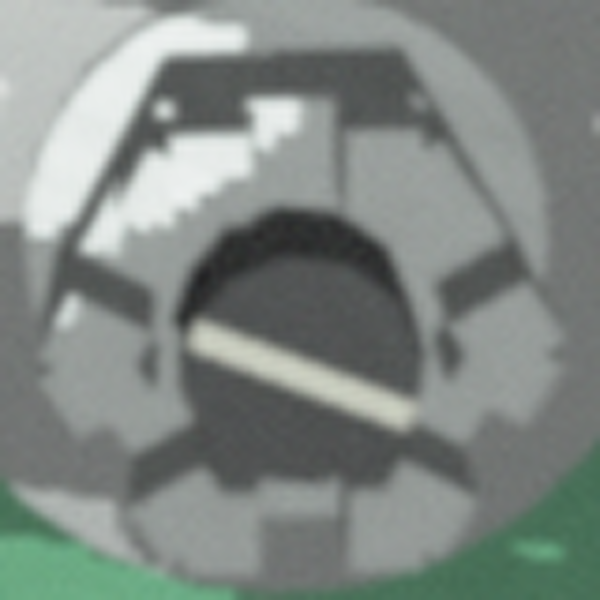

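```bash
python3 -m crank '[[0,0,-7,0.008,0.012,0,1],[0,0,-14,0.008,0.012,0,1],[0,0,-21,0.008,0.012,0,1],[0,0,-28,0.008,0.012,0,1],[0,0,-31.5,0.008,0.012,0.02,1],[0,0,-31.5,0.008,0.012,0.04,1],[0,0,-31.5,0.008,0.012,0.05,1],[0,0,-31.5,0.008,0.012,0.05,1]]'
python3 - <<'E'
from h import *
go(.643,.041,.09,131); snap('wrist','w7.png')
E
```

```text
t: 8.88
position: [0.6422, 0.0411, 0.1293]
eef_rot: [0.416, 0.909, -0.0, -0.001]
contact_force: [0.4, 0.2, -0.0]
grip_width: 0.0854
t8.88 pos [0.6422 0.0411 0.1293] yaw 130.84 tilt [-0.002  0.    -1.   ] F [ 0.4  0.2 -0. ] M [-0.01  0.05 -0.05] w 0.0854 q [-0.07  0.46  1.46 -0.    1.22 -0.78]
turn [-0.1  -0.09 -0.16] shift [-0.0007  0.0006  0.0393]
```

View pics/w7.png

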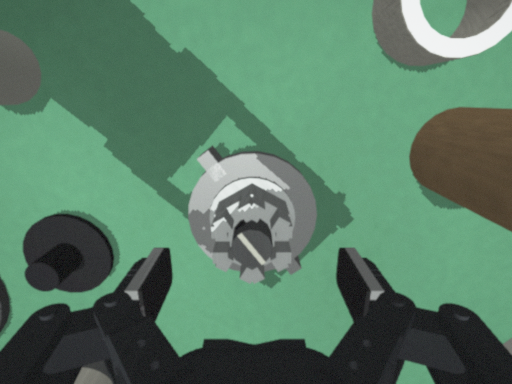

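The nut is at (253,225) with one corner pointing up the image, so its left and right flats face the jaws. I'll descend and grip.

```bash
python3 -m crank '[[0,0,0,0,0,0.02,1],[0,0,0,0,0,0.033,1],[0,0,0,0,0,0.0385,1],[0,0,0,0,0,0.0385,1],[0,0,0,0,0,0.0385,1]]' 80
python3 -c "
from h import *
st()"
python3 -m crank '[[0,0,0,0,0,0,0.3],[0,0,0,0,0,0,0.1],[0,0,0,0,0,0,-0.1],[0,0,0,0,0,0,-1],[0,0,0,0,0,0,-1],[0,0,0,0,0,0,-1],[0,0,0,0,0,0,-1]]' 80
python3 -c "
from h import *
st(); snap('wrist','w8.png')
snap('side','s8.png')"
```

```text
t: 9.35
position: [0.643, 0.0411, 0.092]
eef_rot: [0.416, 0.909, -0.0, -0.0]
contact_force: [-0.4, -0.2, 0.1]
grip_width: 0.0854
t9.35 pos [0.643  0.0411 0.092 ] yaw 130.86 tilt [-0.  0. -1.] F [-0.4 -0.2  0.1] M [ 0.04 -0.02  0.  ] w 0.0854 q [-0.07  0.51  1.48  0.    1.15 -0.78]
t: 9.93
position: [0.6432, 0.0407, 0.093]
eef_rot: [0.416, 0.909, -0.0, 0.0]
contact_force: [-2.7, -2.7, 5.5]
grip_width: 0.0447
t9.93 pos [0.6432 0.0407 0.093 ] yaw 130.86 tilt [ 0.001 -0.001 -1.   ] F [-2.7 -2.7  5.5] M [-0.19  0.57  0.04] w 0.0447 q [-0.07  0.51  1.48 -0.    1.15 -0.78]
```

View pics/w8.png

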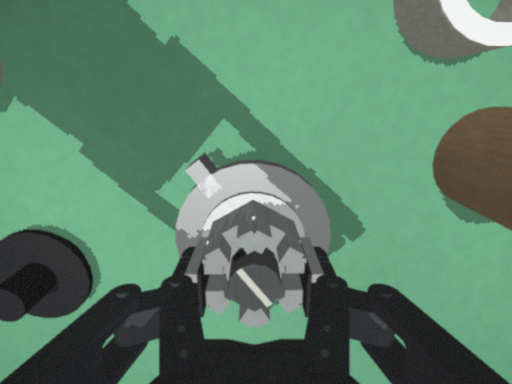

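View pics/s8.png

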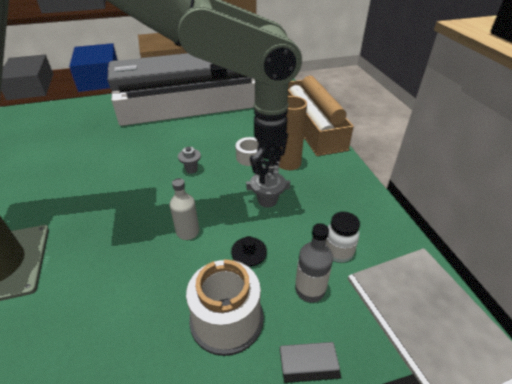

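The nut is gripped at a width of 44.7 mm, the plug is still upright, and the cap stands at (249,252) in the side view. Before lifting I'll measure the plug's yaw in the grasp.

Run:
```python
from h import *
c=calibration('wrist');im=cv2.imread('pics/w8.png')
cv2.imwrite('pics/w8z.png',cv2.resize(im[145:335,165:340],(552,600),interpolation=cv2.INTER_CUBIC))
m=((im.min(2)>150)).astype(np.uint8);m[:262]=0;m[312:]=0;m[:,:232]=0;m[:,278:]=0
print(m.sum());k=np.argwhere(m)[:,::-1].astype(np.float32);vx,vy,x,y=cv2.fitLine(k,cv2.DIST_HUBER,0,.01,.01).ravel();print(vx,vy,x,y)
a=onz(c,x-20*vx,y-20*vy,.111);b=onz(c,x+20*vx,y+20*vy,.111);print((a+b)/2,np.degrees(np.arctan2(*(b-a)[1::-1])))
```

```text
317
0.65554076 0.7551598 253.62535 287.55215
[0.64371288 0.04197745 0.111     ] -12.864728969055122
```

View pics/w8z.png

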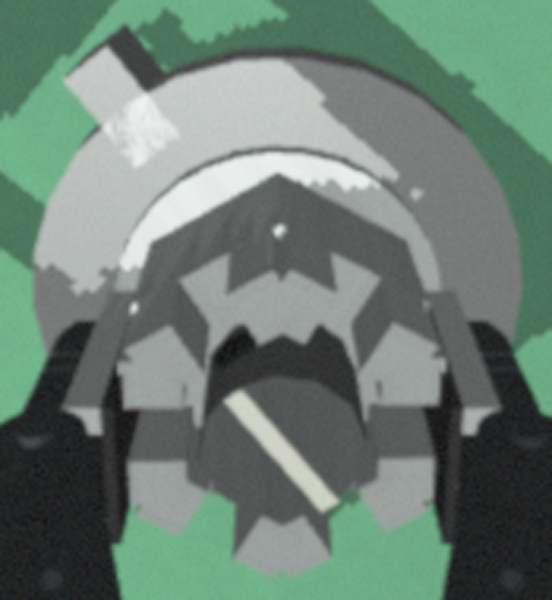

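```bash
python3 -m crank '[[0,0,0,0,0,-0.006,-1],[0,0,0,0,0,-0.02,-1],[0,0,0,0,0,-0.04,-1],[0,0,0,0,0,-0.065,-1],[0,0,0,0,0,-0.095,-1],[0,0,0,0,0,-0.125,-1],[0,0,0,0,0,-0.15,-1],[0,0,0,0,0,-0.165,-1]]' 100
python3 -c "
from h import *
go(.467,-.26,.26,50.3)"
```

```text
t: 10.7
position: [0.644, 0.0413, 0.2606]
eef_rot: [0.416, 0.909, 0.001, 0.002]
contact_force: [0.7, 0.3, -6.0]
grip_width: 0.0443
t10.70 pos [0.644  0.0413 0.2606] yaw 130.87 tilt [ 0.005  0.    -1.   ] F [ 0.7  0.3 -6. ] M [-0.01 -0.09  0.01] w 0.0443 q [-0.07  0.34  1.34  0.    1.45 -0.78]
turn [ 2.900e-01 -1.000e-02  8.057e+01] shift [-1.121e-01 -3.310e-01 -3.000e-04]
```

```bash
python3 -m crank '[[0,0,3,-0.004,-0.01,0,-1],[0,0,9,-0.012,-0.034,0,-1],[0,0,15.5,-0.022,-0.064,0,-1],[0,0,22,-0.032,-0.095,0,-1],[0,0,28.5,-0.043,-0.127,0,-1],[0,0,35,-0.054,-0.16,0,-1],[0,0,41.5,-0.065,-0.192,0,-1],[0,0,48,-0.076,-0.223,0,-1]]' 
python3 -c "
from h import *
go(.467,-.26,.26,50.3)"
```

```text
t: 11.37
position: [0.5223, -0.1629, 0.2562]
eef_rot: [0.751, 0.66, -0.0, -0.001]
contact_force: [0.9, -0.5, -5.6]
grip_width: 0.0443
t11.37 pos [ 0.5223 -0.1629  0.2562] yaw 82.56 tilt [-0.001  0.001 -1.   ] F [ 0.9 -0.5 -5.6] M [-0.05 -0.09 -0.01] w 0.0443 q [-0.46  0.14  1.6   0.    1.4  -0.33]
turn [-9.000e-02 -2.000e-02  3.226e+01] shift [-0.1035 -0.0423 -0.0038]
```

```bash
python3 -m crank '[[0,0,6.5,-0.028,-0.012,0,-1],[0,0,13,-0.052,-0.022,0,-1],[0,0,19.5,-0.074,-0.03,0,-1],[0,0,26,-0.092,-0.038,0,-1],[0,0,32.3,-0.103,-0.0425,0,-1],[0,0,32.3,-0.103,-0.0425,0,-1],[0,0,32.3,-0.103,-0.0425,0,-1],[0,0,32.3,-0.103,-0.0425,0,-1]]' 
python3 -c "
from h import *
go(.467,-.26,.255,50.3); c,im=snap('wrist','w9.png');np.save('w9c.npy',c,allow_pickle=True); snap('side','s9.png')"
```

```text
t: 12.03
position: [0.4691, -0.2583, 0.2565]
eef_rot: [0.904, 0.428, 0.0, -0.001]
contact_force: [0.2, 1.0, -5.8]
grip_width: 0.0443
t12.03 pos [ 0.4691 -0.2583  0.2565] yaw 50.68 tilt [-0.     0.001 -1.   ] F [ 0.2  1.  -5.8] M [-0.02  0.01 -0.02] w 0.0443 q [-0.67  0.12  1.63  0.    1.4   0.02]
turn [-0.06 -0.05  0.38] shift [-0.0026 -0.0005  0.0015]
```

View pics/w9.png

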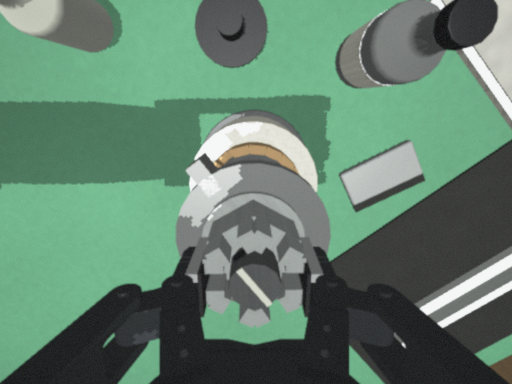

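View pics/s9.png

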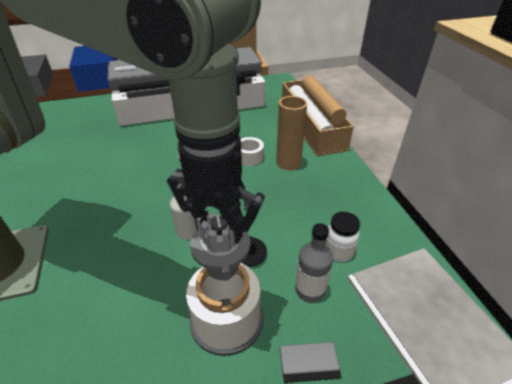

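The plug hangs over the core at (255,225), with its line still visible. I'll check its yaw.

Run:
```python
from h import *
c=np.load('w9c.npy',allow_pickle=True).item();im=cv2.imread('pics/w9.png');o,_,_=st()
m=((im.min(2)>150)).astype(np.uint8);m[:262]=0;m[312:]=0;m[:,:232]=0;m[:,278:]=0
k=np.argwhere(m)[:,::-1].astype(np.float32);vx,vy,x,y=cv2.fitLine(k,cv2.DIST_HUBER,0,.01,.01).ravel();print(vx,vy,x,y)
z=o['position'][2]-.093+.111
a=onz(c,x-20*vx,y-20*vy,z);b=onz(c,x+20*vx,y+20*vy,z);print((a+b)/2,np.degrees(np.arctan2(*(b-a)[1::-1])))
```

```text
t12.13 pos [ 0.4694 -0.2581  0.2566] yaw 50.70 tilt [-0.     0.001 -1.   ] F [ 1.1 -0.3 -6.5] M [ 0.05  0.02 -0.02] w 0.0446 q [-0.66  0.12  1.63  0.    1.4   0.02]
0.64675623 0.7626968 253.88017 287.36014
[ 0.4708356  -0.25686063  0.27461945] -93.58525181918012
```

```bash
python3 -m crank '[[0,0,0,-0.003,-0.0007,0,-1],[0,0,0,-0.003,-0.0007,0,-1],[0,0,0,-0.003,-0.0007,0.015,-1],[0,0,0,-0.003,-0.0007,0.035,-1],[0,0,0,-0.003,-0.0007,0.05,-1],[0,0,0,-0.003,-0.0007,0.06,-1],[0,0,0,-0.003,-0.0007,0.06,-1],[0,0,0,-0.003,-0.0007,0.06,-1]]' 
python3 -c "
from h import *
go(.467,-.26,.168,50.5); c,im=snap('wrist','w10.png');np.save('w10c.npy',c,allow_pickle=True); snap('side','s10.png')"
```

```text
t: 12.8
position: [0.4665, -0.2608, 0.1965]
eef_rot: [0.904, 0.427, -0.0, -0.001]
contact_force: [-0.1, -1.1, -5.5]
grip_width: 0.0443
t12.80 pos [ 0.4665 -0.2608  0.1965] yaw 50.58 tilt [-0.001  0.001 -1.   ] F [-0.1 -1.1 -5.5] M [-0.03 -0.01  0.03] w 0.0443 q [-0.67  0.17  1.7   0.    1.28  0.02]
turn [-0.07 -0.    0.08] shift [ 0.0009 -0.0001  0.0285]
```

View pics/w10.png

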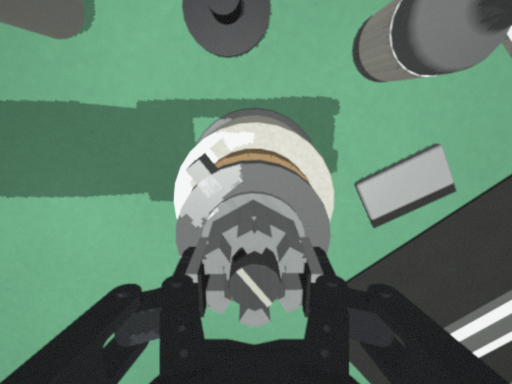

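View pics/s10.png

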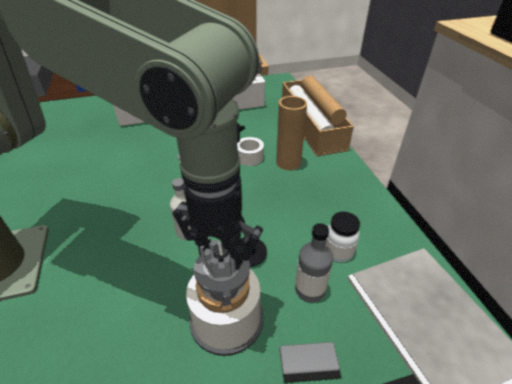

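The plug is entering freely, its ears still above the rim, and no contact force shows. I'll go on in short steps.

```bash
python3 -m crank '[[0,0,0,0.0005,0,0.005,-1],[0,0,0,0.0005,0,0.01,-1],[0,0,0,0.0005,0,0.014,-1],[0,0,0,0.0005,0,0.014,-1]]' 
python3 -c "
from h import *
st()"
python3 -m crank '[[0,0,0,0,0,0.003,-1],[0,0,0,0,0,0.005,-1],[0,0,0,0,0,0.005,-1]]' 
python3 -c "
from h import *
st()"
```

```text
t: 13.23
position: [0.4662, -0.2601, 0.1816]
eef_rot: [0.904, 0.427, -0.001, -0.001]
contact_force: [-1.2, 0.6, -6.4]
grip_width: 0.0441
t13.23 pos [ 0.4662 -0.2601  0.1816] yaw 50.56 tilt [-0.002  0.001 -1.   ] F [-1.2  0.6 -6.4] M [0.05 0.06 0.05] w 0.0441 q [-0.67  0.19  1.71 -0.    1.25  0.02]
t: 13.48
position: [0.4666, -0.2605, 0.1772]
eef_rot: [0.904, 0.427, -0.0, -0.0]
contact_force: [0.2, 0.4, -6.4]
grip_width: 0.0445
t13.48 pos [ 0.4666 -0.2605  0.1772] yaw 50.56 tilt [-0.001  0.001 -1.   ] F [ 0.2  0.4 -6.4] M [-0.03  0.01 -0.01] w 0.0445 q [-0.67  0.19  1.71 -0.    1.24  0.02]
```

Still no contact and the ears are already entering the notches. Next I'll lower it the rest of the way.

```bash
python3 -m crank '[[0,0,0,0,0,0.003,-1],[0,0,0,0,0,0.005,-1],[0,0,0,0,0,0.006,-1],[0,0,0,0,0,0.006,-1]]' 
python3 -c "
from h import *
st()"
python3 -m crank '[[0,0,0,0,0,0.001,-1],[0,0,0,0,0,0.002,-1],[0,0,0,0,0,0.003,-1],[0,0,0,0,0,0.003,-1]]' 
python3 -c "
from h import *
st()"
```

```text
t: 13.82
position: [0.4667, -0.2605, 0.1714]
eef_rot: [0.904, 0.427, -0.0, -0.0]
contact_force: [0.7, -0.6, -5.7]
grip_width: 0.0444
t13.82 pos [ 0.4667 -0.2605  0.1714] yaw 50.56 tilt [-0.001  0.    -1.   ] F [ 0.7 -0.6 -5.7] M [ 0.02  0.   -0.06] w 0.0444 q [-0.67  0.2   1.72 -0.    1.22  0.02]
t: 14.15
position: [0.4669, -0.2609, 0.1687]
eef_rot: [0.904, 0.427, -0.0, 0.0]
contact_force: [-0.9, -1.1, -5.9]
grip_width: 0.0444
t14.15 pos [ 0.4669 -0.2609  0.1687] yaw 50.56 tilt [-0. -0. -1.] F [-0.9 -1.1 -5.9] M [-0.13  0.05  0.03] w 0.0444 q [-0.67  0.2   1.72 -0.    1.22  0.02]
```

```bash
python3 -m crank '[[0,0,0,0,0,0.001,-1],[0,0,0,0,0,0.0015,-1],[0,0,0,0,0,0.002,-1],[0,0,0,0,0,0.002,-1]]' 
python3 -c "
from h import *
st();snap('wrist','w11.png'); snap('side','s11.png');snap('top','t11.png')"
```

```text
t: 14.48
position: [0.467, -0.2609, 0.1682]
eef_rot: [0.904, 0.427, -0.0, 0.0]
contact_force: [-4.5, 1.3, 4.0]
grip_width: 0.0442
t14.48 pos [ 0.467  -0.2609  0.1682] yaw 50.57 tilt [ 0.    -0.001 -1.   ] F [-4.5  1.3  4. ] M [0.08 0.59 0.  ] w 0.0442 q [-0.67  0.2   1.72 -0.    1.22  0.02]
```

View pics/w11.png

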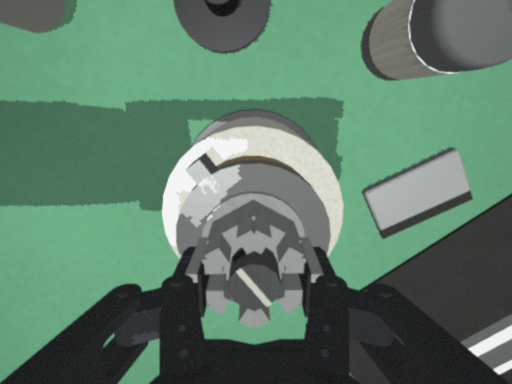

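View pics/s11.png

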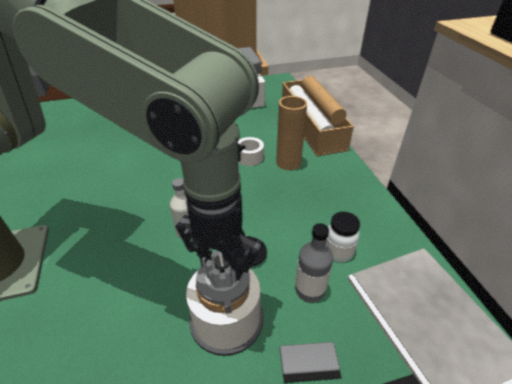

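Contact came at TCP z 0.1682, and the expected fully-home value is 0.168. I'll press about 1 mm more to confirm, then start turning.

```bash
python3 -m crank '[[0,0,0,0,0,0.001,-1],[0,0,0,0,0,0.001,-1]]' 
python3 -c "
from h import *
st()"
python3 -m crank '[[0,0,3,0,0,0,-1],[0,0,8,0,0,0,-1],[0,0,13,0,0,0,-1],[0,0,18,0,0,0,-1],[0,0,23,0,0,0,-1],[0,0,27,0,0,0,-1],[0,0,30,0,0,0,-1],[0,0,30,0,0,0,-1]]' 
python3 -c "
from h import *
st();snap('wrist','w12.png')"
```

```text
t: 14.8
position: [0.467, -0.2609, 0.1681]
eef_rot: [0.904, 0.427, -0.0, 0.0]
contact_force: [-6.4, 2.7, 8.0]
grip_width: 0.0444
t14.80 pos [ 0.467  -0.2609  0.1681] yaw 50.57 tilt [ 0.    -0.001 -1.   ] F [-6.4  2.7  8. ] M [0.3  0.87 0.04] w 0.0444 q [-0.67  0.2   1.72 -0.    1.22  0.02]
t: 15.47
position: [0.4665, -0.2606, 0.1681]
eef_rot: [0.984, 0.178, -0.001, 0.0]
contact_force: [-7.8, 3.1, 9.4]
grip_width: 0.0444
t15.47 pos [ 0.4665 -0.2606  0.1681] yaw 20.49 tilt [-0.001 -0.001 -1.   ] F [-7.8  3.1  9.4] M [ 0.26  1.2  -0.07] w 0.0444 q [-0.67  0.2   1.72 -0.    1.22  0.54]
```

View pics/w12.png

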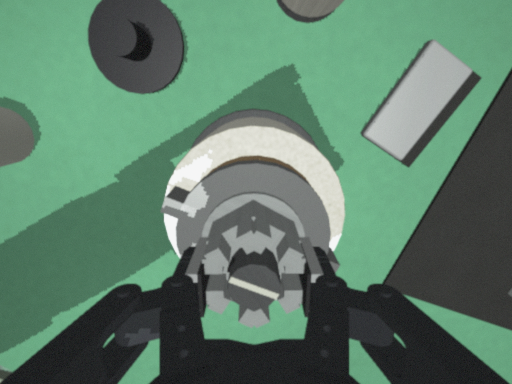

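Pressing changed the force but not z, so the plug is home. The nut is turning against the plug: the line has rotated relative to the jaws and the ear stays put. I'll keep turning.

```bash
python3 -m crank '[[0,0,5,0,0,0,-1],[0,0,10,0,0,0,-1],[0,0,15,0,0,0,-1],[0,0,20,0,0,0,-1],[0,0,25,0,0,0,-1],[0,0,30,0,0,0,-1],[0,0,35,0,0,0,-1],[0,0,40,0,0,0,-1]]' 
python3 -m crank '[[0,0,5,0,0,0,-1],[0,0,10,0,0,0,-1],[0,0,15,0,0,0,-1],[0,0,20,0,0,0,-1],[0,0,25,0,0,0,-1],[0,0,30,0,0,0,-1],[0,0,33,0,0,0,-1],[0,0,36,0,0,0,-1]]' 
python3 -m crank '[[0,0,4,0,0,0,-1],[0,0,6,0,0,0,-1],[0,0,6,0,0,0,-1]]'
cat >> h.py <<'E'
def line(fn,c,z):
    im=cv2.imread('pics/'+fn);m=((im.min(2)>150)).astype(np.uint8);m[:262]=0;m[312:]=0;m[:,:230]=0;m[:,280:]=0
    n,l,s,_=cv2.connectedComponentsWithStats(m);i=1+np.argmax(s[1:,4]);print('npx',s[i])
    k=np.argwhere(l==i)[:,::-1].astype(np.float32);vx,vy,x,y=cv2.fitLine(k,cv2.DIST_HUBER,0,.01,.01).ravel()
    a=onz(c,x-20*vx,y-20*vy,z);b=onz(c,x+20*vx,y+20*vy,z);an=np.degrees(np.arctan2(*(b-a)[1::-1]));print('mid',(a+b)/2,'ang',an);return an
E
python3 - <<'E'
from h import *
_,_,yaw=st();c,im=snap('wrist','w13.png');a=line('w13.png',c,.186)
print('nut err (deg, + = more clockwise turn needed mod 60):',((yaw-90)-a+30)%60-30)
cv2.imwrite('pics/w13z.png',cv2.resize(im[145:335,165:340,::-1],(552,600),interpolation=cv2.INTER_CUBIC))
E
```

```text
t: 16.18
position: [0.4664, -0.26, 0.168]
eef_rot: [0.985, -0.17, -0.001, -0.0]
contact_force: [-6.8, 5.0, 9.6]
grip_width: 0.0444
t: 16.85
position: [0.4667, -0.2595, 0.168]
eef_rot: [0.885, -0.466, -0.001, -0.0]
contact_force: [-7.0, 7.1, 9.8]
grip_width: 0.044
t: 17.1
position: [0.4667, -0.2594, 0.168]
eef_rot: [0.86, -0.511, -0.001, -0.001]
contact_force: [-6.1, 7.2, 10.2]
grip_width: 0.0442
t17.10 pos [ 0.4667 -0.2594  0.168 ] yaw -61.47 tilt [-0.001  0.002 -1.   ] F [-6.1  7.2 10.2] M [ 0.88  1.44 -0.07] w 0.0442 q [-0.67  0.2   1.72  0.    1.22  1.97]
npx [238 268  33  40 293]
mid [ 0.46812511 -0.25925504  0.186     ] ang -93.8179283887701
nut err (deg, + = more clockwise turn needed mod 60): 2.349373824056471
```

View pics/w13z.png

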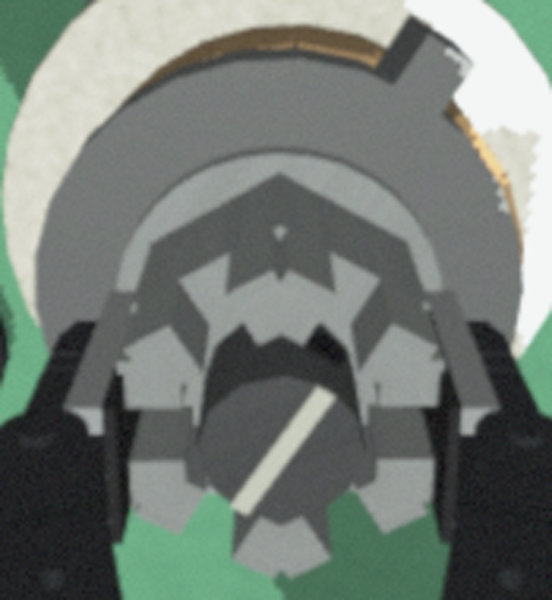

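The line reads -93.8° and the nut is about 2.3° short of the second slot. I'll turn the rest.

```bash
python3 -m crank '[[0,0,1.2,0,0,0,-1],[0,0,2.4,0,0,0,-1],[0,0,2.4,0,0,0,-1],[0,0,2.4,0,0,0,-1]]'
python3 - <<'E'
from h import *
_,_,yaw=st();c,im=snap('wrist','w14.png');a=line('w14.png',c,.186)
print('err',((yaw-90)-a+30)%60-30)
E
```

```text
t: 17.48
position: [0.4667, -0.2593, 0.168]
eef_rot: [0.849, -0.529, -0.001, -0.001]
contact_force: [-5.3, 6.9, 10.7]
grip_width: 0.0446
t17.48 pos [ 0.4667 -0.2593  0.168 ] yaw -63.82 tilt [-0.001  0.002 -1.   ] F [-5.3  6.9 10.7] M [ 0.86  1.5  -0.11] w 0.0446 q [-0.67  0.2   1.72  0.    1.22  2.01]
npx [239 268  31  40 294]
mid [ 0.46816844 -0.25924801  0.186     ] ang -93.98169054555251
err 0.16656674650553782
```

```bash
python3 -m crank '[[0,0,0,0,0,-0.001,-1],[0,0,0,0,0,-0.002,-1],[0,0,0,0,0,-0.002,-1]]' 
python3 -c "
from h import *
st()"
python3 -m crank '[[0,0,0,0,0,0,-0.1],[0,0,0,0,0,0,0.1],[0,0,0,0,0,0,0.4],[0,0,0,0,0,0,1],[0,0,0,0,0,0,1],[0,0,0,0,0,0,1],[0,0,0,0,0,0,1]]' 
python3 -c "
from h import *
st()"
python3 -m crank '[[0,0,0,0,0,-0.02,1],[0,0,0,0,0,-0.05,1],[0,0,0,0,0,-0.08,1],[0,0,0,0,0,-0.1,1],[0,0,0,0,0,-0.1,1],[0,0,0,0,0,-0.1,1]]'
python3 - <<'E'
from h import *
_,_,yaw=st();c,im=snap('wrist','w15.png');np.save('w15c.npy',c,allow_pickle=True)
cv2.imwrite('pics/w15z.png',cv2.resize(im[85:235,180:330,::-1],(600,600),interpolation=cv2.INTER_CUBIC))
E
```

```text
t: 17.78
position: [0.4666, -0.2595, 0.1683]
eef_rot: [0.849, -0.529, -0.001, -0.001]
contact_force: [-3.2, 4.8, 3.1]
grip_width: 0.0445
t17.78 pos [ 0.4666 -0.2595  0.1683] yaw -63.82 tilt [-0.001  0.002 -1.   ] F [-3.2  4.8  3.1] M [ 0.72  0.91 -0.11] w 0.0445 q [-0.67  0.2   1.72  0.    1.22  2.01]
t: 18.37
position: [0.4672, -0.261, 0.168]
eef_rot: [0.849, -0.529, 0.0, 0.0]
contact_force: [-0.4, -0.3, -0.7]
grip_width: 0.0854
t18.37 pos [ 0.4672 -0.261   0.168 ] yaw -63.85 tilt [ 0.001 -0.    -1.   ] F [-0.4 -0.3 -0.7] M [-0.03 -0.02  0.  ] w 0.0854 q [-0.67  0.2   1.72  0.    1.22  2.01]
t: 18.87
position: [0.4677, -0.2613, 0.2693]
eef_rot: [0.849, -0.529, 0.002, 0.0]
contact_force: [-1.5, 0.2, -0.1]
grip_width: 0.0852
t18.87 pos [ 0.4677 -0.2613  0.2693] yaw -63.84 tilt [ 0.003 -0.002 -1.   ] F [-1.5  0.2 -0.1] M [ 0.02 -0.02 -0.01] w 0.0852 q [-0.67  0.1   1.61 -0.    1.42  2.01]
```

View pics/w15z.png

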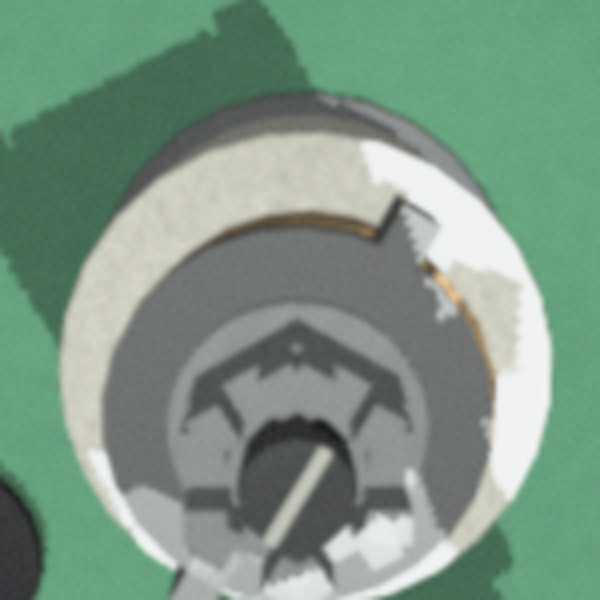

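View pics/w15.png

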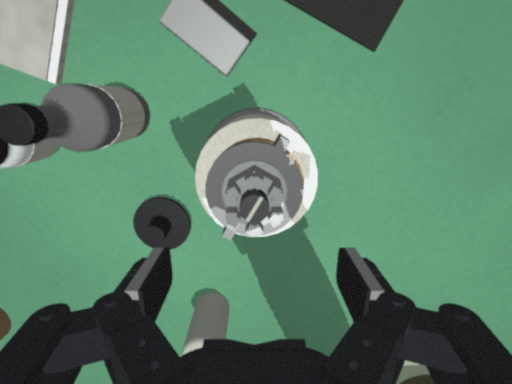

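The line points at the upper-right slot (367,410) and the lower-left slot (240,575) in the zoom, and the ears sit in the notches. Numbers next, plus a cleaner view after the arm has moved away to free space.

```bash
python3 -m crank '[[0,0,0,0,0.04,-0.02,1],[0,0,0,0,0.08,-0.04,1],[0,0,0,0,0.11,-0.05,1],[0,0,0,0,0.14,-0.05,1],[0,0,0,0,0.17,-0.05,1],[0,0,0,0,0.17,-0.05,1],[0,0,0,0,0.17,-0.05,1]]'
python3 - <<'E'
from h import *
c=np.load('w15c.npy',allow_pickle=True).item()
P=lambda x,y,z:onz(c,180+x/4,85+y/4,z)
def an(a,b,z):
    A,B=P(*a,z),P(*b,z);d=B-A;print('mid',((A+B)/2).round(4),'len',np.hypot(*d[:2]).round(4),'ang',np.degrees(np.arctan2(d[1],d[0])).round(2))
print('line');an((328,450),(268,545),.186)
print('hex base left/right edges');an((192,398),(298,322),.144);an((298,322),(407,398),.144)
st();ct,im=snap('top','t16.png');cs,ims=snap('side','s16.png')
a=cv2.resize(im[205:305,300:400,::-1],(400,400),interpolation=cv2.INTER_CUBIC);b=cv2.resize(ims[240:350,170:280,::-1],(400,400),interpolation=cv2.INTER_CUBIC)
cv2.imwrite('pics/z16.png',np.hstack([a,b]))
E
```

```text
t: 19.5
position: [0.3129, -0.3355, 0.3158]
eef_rot: [0.848, -0.53, -0.002, -0.001]
contact_force: [0.8, 0.2, -0.7]
grip_width: 0.0856
line
mid [ 0.4678 -0.259   0.186 ] len 0.0231 ang 85.67
hex base left/right edges
mid [ 0.486  -0.2689  0.144 ] len 0.0299 ang -117.65
mid [ 0.4641 -0.2797  0.144 ] len 0.0304 ang 170.76
t19.50 pos [ 0.3129 -0.3355  0.3158] yaw -64.04 tilt [-0.002  0.003 -1.   ] F [ 0.8  0.2 -0.7] M [-0.02 -0.04  0.01] w 0.0856 q [-1.01 -0.09  1.72  0.    1.52  1.68]
```

View pics/z16.png

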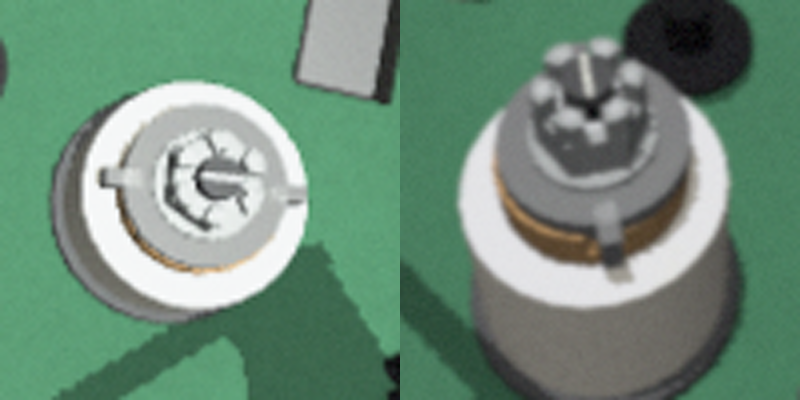

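View pics/t16.png

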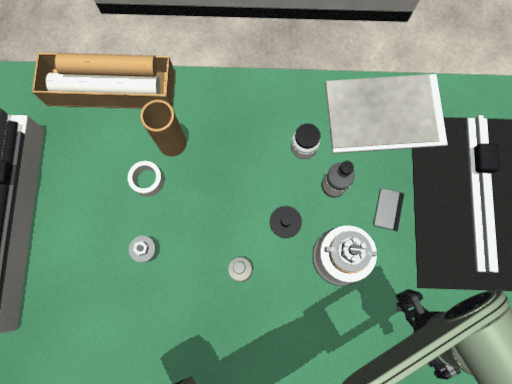

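View pics/s16.png

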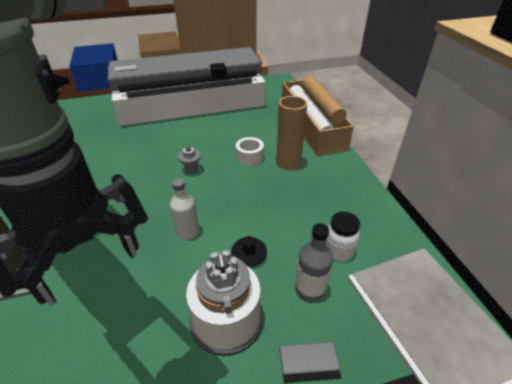

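Run:
```python
from h import *
ct=calibration('top');cs=calibration('side')
def tri(a,b):
    o1,d1=ray(ct,*a);o2,d2=ray(cs,*b);A=np.c_[d1,-d2];s=np.linalg.lstsq(A,o2-o1,rcond=None)[0];p,q=o1+s[0]*d1,o2+s[1]*d2;return (p+q)/2,np.linalg.norm(p-q)
z1=lambda x,y:(300+x/4,205+y/4); z2=lambda x,y:(170+(x-400)/3.636,240+y/3.636)
print('stud',tri(z1(231,179),z2(587,75)))
print('ear -y outer top',tri(z1(303,193),z2(612,238)))
print(proj(cs,[.467,-.26,.186]),proj(ct,[.467,-.26,.186]),z2(587,75),z1(231,179))
print('flange top ellipse expected L/R/B side px:',[ (proj(cs,np.array([.467,-.26,.140])+.046*np.array([np.cos(t),np.sin(t),0]))).round(1) for t in np.radians([195,15,-75])])
a=cv2.imread('pics/top0.png').astype(int);b=cv2.imread('pics/t16.png').astype(int)
d=(abs(a-b).max(2)>40).astype(np.uint8);n,l,s,_=cv2.connectedComponentsWithStats(d);print([x.tolist() for x in s[1:] if x[4]>12])
```

```text
stud (array([ 0.46655141, -0.26589888,  0.19214223]), np.float64(0.001269460984891072))
ear -y outer top (array([ 0.46442989, -0.31628545,  0.14216915]), np.float64(0.00023768988067768144))
[220.84091976 260.13701423] [354.36919349 249.41175837] (221.43014301430142, 260.62706270627064) (357.75, 249.75)
flange top ellipse expected L/R/B side px: [array([197.6, 288.9]), array([246.3, 265.3]), array([235.5, 297.6])]
[[204, 158, 39, 46, 1140], [269, 206, 33, 32, 825], [324, 231, 53, 42, 1335], [275, 266, 237, 118, 14971], [210, 315, 74, 45, 1380], [161, 335, 46, 48, 1088], [463, 366, 25, 18, 185], [246, 369, 5, 15, 39], [187, 372, 56, 12, 427]]
```

The checks agree. The side view puts the stud end within 0.6 px of where z = 186 mm should be, the ear top comes out at 142 mm (140 expected), and no bystander moved. Handing in.

```bash
python3 -c "
from plant import order
print(order.close_job())"
```

```text
the job is handed in; nothing more can be done
None
```

The job is done and handed in at about 19.6 s of the 67 s. I lifted the dust cap off and stood it upright at about (0.55, -0.12). Then I carried the plug by its nut, seated it with both ears in the notches, and turned the nut about 114° clockwise in one go. It passed the first slot and stopped at the second.

**Plug home:** The wrist stopped at z = 0.168 m, as expected for fully home, and pressing harder did not lower it further. The side view puts the stud end within 0.6 px of where z = 186 mm should be. The ear top measured 142 mm, against 140 mm expected.

**Nut:** Just before release, the gripped flats and the cotter line agreed to about 0.2°. A rougher check on the nut's visible edges after release came within about 1°; its two edges disagreed by about 12°, so I give it little weight.

**Surroundings:** Comparing the top view before and after, only the plug, the cap, the roll's mouth and the arm with its shadow had changed. The gripper was open and clear of everything.

**One disagreement:** Locating the stud end from both views gave z = 192 mm instead of 186 mm. I put this down to an imprecise point picked in the top view, since the side view and the wrist height both fit 186 mm.

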